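# Lock the carving turntable

## Task

Lock the carving turntable so that the block on it can be worked: with the fingertips, push the red-knobbed handle along the slot of the blue bolt housing until the bolt is fully home in the turntable's rim, then push the handle over sideways into the notch until it lies fully down. Only push the handle: do not take its knob between the fingers or force it. Do not turn the turntable, and leave the tools and other things round it where they are.

Things in the scene. Friction and masses are not known exactly. Their poses are not given: they have to be found in the camera images.
- stand: fixed plywood base of the carving turntable, 30 mm thick: 300 x 300 mm, with a 130 mm wide tongue that runs along -y to 325 mm from the turntable's axis and carries the bolt housing. Place and yaw differ each time. Origin: on the turntable's axis at bench level. +y is the way the bolt is pushed home (housing to turntable), +x the side to which the handle tips, +z up.
- bolt_home (a point): fixed point on the bolt's axis, 62 mm above the bench, where the handle's stem is rooted when the bolt is fully home; 205 mm from the turntable's axis along the stand's -y. The slot (11 mm wide) runs along the middle of the housing's top to this point, then turns at right angles: a notch as wide leads out to the +x side and down it.
- housing_top (a point): centre of the top of the blue bolt housing, 82 mm above the bench, 220 mm from the turntable's axis along the stand's -y. The housing is 36 mm wide (x) and 110 mm long (y), with a flange 76 mm wide at its foot, 36 mm above the bench.
- bolt_axis (a point): point on the steel bolt (16 mm round, along the stand's y, 62 mm above the bench) at which the handle's stem is rooted; it slides with the bolt.
- knob (a point): centre of the red ball knob (24 mm in diameter) on the end of the handle's steel stem (8 mm round), 50 mm from the bolt's axis. With the handle upright it is 112 mm above the bench; tipped fully it is 50 mm to the stand's +x side of the bolt's axis and 66 mm above the bench.
- bolt (a joint): travel of the bolt towards the turntable, m: 0 drawn fully back, 0.050 fully home (a hard stop). Starts at 0 to 0.014, slides against about 4 N of friction and stays where it is left. The slot lets it move only with the handle upright; with the handle in the notch it cannot go back.
- handle (a joint): tip of the handle about the bolt's axis, rad: 0 upright, positive to the stand's +x side, 1.50 lying fully down (a hard stop). The slot keeps it upright (about 0.1 of play, a little more if pushed hard) until the bolt is home. It turns against about 0.06 Nm of friction (1.2 N at the knob) and stays where it is left.
- turntable (a joint): angle of the turntable, rad: 0 at the start, where its index hole faces the bolt; to be left there (stiff, 0.35 Nm, but it turns if pushed; the bolt enters only within about 0.01 of 0). A 280 mm disc, top 76 mm above the bench, with a half-carved wooden block on it, at most 100 mm from the axis and up to 255 mm above the bench.
- gouge: a carving gouge (240 mm long, 26 mm thick handle, steel blade) lying on the bench on the near (-x) side of the tongue, about parallel to the bolt; origin at the centre of its underside; a bystander, to be left alone.
- rasp: a rasp with an orange handle (270 mm long, 26 mm thick) lying on the bench on the +x side of the tongue, about parallel to the bolt; origin at the centre of its underside; a bystander, to be left alone.
- whetstone: a two-tone sharpening stone, 150 x 55 x 26 mm, lying on the bench behind the end of the tongue; origin at the centre of its underside; a bystander, to be left alone.
- mallet: a round carver's mallet standing on its head, 92 mm thick and 235 mm high; origin at the centre of its underside; a bystander, to be left alone.
- oil_bottle: an amber oil bottle, 56 mm in diameter, 150 mm high; origin at the centre of its underside; a bystander, to be left alone.
- maquette: a small plaster form, 68 mm in diameter, 108 mm high; origin at the centre of its underside; a bystander, to be left alone.

How it is judged:
By the outcome, as a careful person would: the job done as asked, in the order asked, and still so for the second after the job is handed in, with the robot touching nothing.
It also fails if it takes over 45 s, if anything falls off the work surface, if the arm or the gripper's body presses on something with over 40 N, if the wrist force passes 120 N, or if a joint passes its speed limit or range.

## Robot

A 6-joint arm with a two-finger parallel gripper is mounted at the origin on the work surface. World frame = base frame: x ahead of the robot, y to its left, z up, the work surface at z = 0. Lengths are in m, angles in rad, forces in N, time in s.
With the tool pointing down it reaches from about 0.375 to 0.9 m from the base axis. Payload 3.1 kg.
Tool frame: the origin (TCP) lies at the very end of the fingers, on their centre line; the grasp point (between the pads) lies 19 mm behind it; z points along the fingers, y is the direction in which the jaws open and shut (so a half turn about z gives the same grasp; the last joint's range is limited). The gripper opens to 85 mm and grips with 20 to 120 N. Pads are 22 mm wide; open, the fingers measure 114 mm over their backs; the gripper's body (76 mm by 85 mm) begins 54 mm behind the grasp point. The pads swing forward as they close: fully open they stand 13 mm farther back than shut.
Start: joints at [-1.304, 0.527, 1.433, -0, 1.181, -0.178], TCP at [0.27, -0.564, 0.231] pointing down, gripper open.
Joint ranges: [-3.08, 3.08], [-0.75, 2.2], [0.22, 2.44], [-1.43, 4.57], [0, 2.65], [-2.85, 2.85]. Speed limits (rad/s): [2.79, 2.79, 3.14, 3.14, 3.14, 3.14].

## Interface

Orientations are given as a unit quaternion [x, y, z, w].
In Python, from station import manip gives the robot as it stands.
- The arm moves only by the tool send_rows, never from a script. Its argument "motion" is a list of rows, each an object with "gripper": the finger opening in mm, from 0 to 85.4; "travel": the shift along the tool's x, y, z in mm, a list of three; "rotation": the turn, a rotation vector about the tool's x, y, z in degrees, a list of three. In form: [{"gripper": gripper, "travel": [x, y, z], "rotation": [ax, ay, az]}, ...]. A call has 1 to 12 rows; each row shifts and turns the commanded pose from where the row before left it, along the tool's axes as they then stand; what a row does not reach is not made up. A row lasts 1/12 s, in which the tool goes at most 41.7 mm and 7.16 degrees, less where a joint would pass 70% of its speed; a pose out of reach is approached as far as the arm can. A call is refused whole if a number of a shift passes 41.7 or a number of a turn 7.16, either way. A call with a gripper value outside its range is refused whole. The fingers move at their own pace and stop on an object; "newtons" is the grip in N (left out, the last holds). Time passes only in rows, so rows that do not move let the fingers close. It gives the time, the measured TCP pose, the force and the opening at its end, in the units of the state.
- manip.sense(): the state, without advancing time (a new reading comes with each control period).
- manip.snapshot(name): name is "scene" or "top" or "wrist"; returns the picture (384x512x3 uint8, red, green, blue); there is no depth.
- manip.calibration(name): a dict with "fx", "fy", "cx", "cy" (pixels), "k1" (the pictures are not rectified: a ray, as slopes to the right and down, at radius r is drawn at 1 + k1 r^2 times it, then the intrinsics apply), "cam_to_world" (4x4, takes a point from camera to world coordinates). Camera axes: x right, y down, z forward; pixel columns grow to the right and rows downward; lengths in m; the calibration is good to about 2 mm. A picture is of the moment at which its call begins: read the wrist's pose just before it. calibration takes no time and is no camera call; for the wrist camera it gives the pose at the moment of the call.
- manip.sign_off(): hands the job in, once; it reports no verdict.
The state is a dict: "t": time; "q": joint angles; "qd": joint speeds; "tau": joint torques, N m; "tcp_pos": TCP position; "tool_rot": TCP orientation; "force": force on the tool from outside, world axes, zero at the start; "ft_torque": the same for the moment, N m; "finger_gap": opening from 0.0 (shut) to 1.0 (fully open).
Only numpy, scipy, OpenCV 4.12 (cv2) and the standard library are available. Lean on these libraries where they do the work, as an engineer would, in place of code of your own. Each camera call takes 0.05 s, during which the arm holds its last target. There are 200 camera calls.

## Working session

There is one attempt and no reset: what is moved stays moved. The work goes in short steps, Python scripts to look and compute and a tool call to move; the robot and the scene stay as the last step left them, time stands still between calls to the robot, and variables do not carry over. Pictures are saved under pics/ and viewed, about 8 in all and at most 12, crops included, and the job is handed in when it is done.

Besides the shell and the picture viewer there is one more tool, called after "Emit:" in YAML: its name, and indented under it one key for each argument. send_rows: Moves the arm, as the interface text tells. Its arguments: {"type":"object","properties":{"motion":{"type":"array","items":{"type":"object","properties":{"gripper":{"type":"number"},"travel":{"type":"array","items":{"type":"number"}},"rotation":{"type":"array","items":{"type":"number"}}}}},"newtons":{"type":"number"}},"required":["motion"]}

```bash
mkdir -p pics; cat > h.py <<'E'
import numpy as np, cv2
from station import manip
def snap(c,name):
    im=manip.snapshot(c); cv2.imwrite(f'pics/{name}.png',im[:,:,::-1]); return im
def ray(c,u,v,cal=None):
    k=cal or manip.calibration(c)
    xd,yd=(u-k['cx'])/k['fx'],(v-k['cy'])/k['fy']
    x,y=xd,yd
    for _ in range(20):
        s=1+k['k1']*(x*x+y*y); x,y=xd/s,yd/s
    T=np.array(k['cam_to_world']); return T[:3,3],T[:3,:3]@np.array([x,y,1])
def atz(c,u,v,z,cal=None):
    o,d=ray(c,u,v,cal); return o+d*(z-o[2])/d[2]
def proj(c,p,cal=None):
    k=cal or manip.calibration(c); T=np.array(k['cam_to_world'])
    q=T[:3,:3].T@(np.array(p)-T[:3,3]); x,y=q[:2]/q[2]; s=1+k['k1']*(x*x+y*y)
    return np.array([k['fx']*x*s+k['cx'],k['fy']*y*s+k['cy']])
E
python3 - <<'E'
from h import *
a=snap('scene','s0');b=snap('top','t0')
cv2.imwrite('pics/both.png',cv2.resize(np.hstack([a,b])[:,:,::-1],(800,300)))
s=manip.sense();print(s['tcp_pos'],s['tool_rot'],s['t'])
for c in('scene','top'):
  im=snap(c,c+'1').astype(int)
  m=((im[:,:,0]>140)&(im[:,:,1]<70)&(im[:,:,2]<70)).astype(np.uint8)
  n,l,st,ce=cv2.connectedComponentsWithStats(m)
  print(c,[(st[i].tolist(),ce[i].round(1).tolist()) for i in range(1,n) if st[i,4]>15])
E
```

```text
[ 0.26933668 -0.56324993  0.23042598] [ 9.75262373e-01  2.21048216e-01 -4.71037063e-05 -9.93879178e-04] 0.1
scene [([16, 25, 44, 24, 539], [38.0, 35.2]), ([25, 49, 61, 60, 1062], [58.9, 76.2]), ([58, 54, 7, 11, 53], [60.8, 59.0]), ([262, 182, 7, 6, 16], [264.7, 184.8]), ([267, 277, 5, 18, 41], [268.9, 285.4])]
top [([248, 107, 6, 11, 50], [250.3, 112.3]), ([254, 188, 6, 6, 30], [256.3, 190.4])]
```

View pics/t0.png

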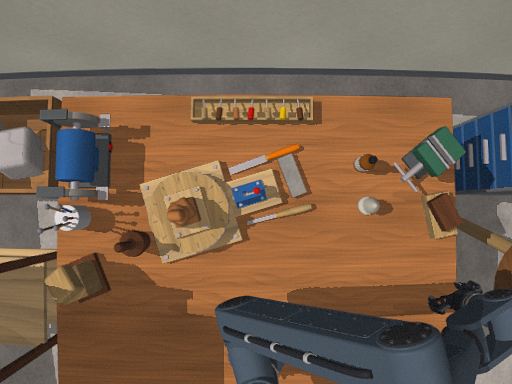

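View pics/s0.png

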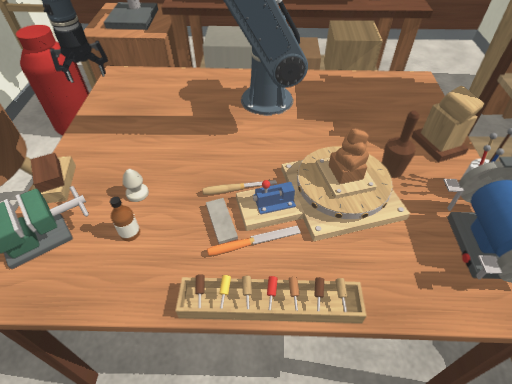

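The top view shows the red knob at (256,190), the blue housing at about (250,193) and the turntable at about (190,212). In the scene view the knob is at (265,184). Next I measure these.

```bash
python3 - <<'E'
from h import *
o1,d1=ray('top',256.3,190.4);o2,d2=ray('scene',265.5,184)
A=np.stack([d1,-d2],1);t=np.linalg.lstsq(A,o2-o1,rcond=None)[0]
print('knob',o1+d1*t[0],o2+d2*t[1],atz('top',256.3,190.4,.112),'cam',o1)
im=cv2.imread('pics/t0.png').astype(int)
m=((im[:,:,0]>100)&(im[:,:,2]<70)&(im[:,:,0]>im[:,:,2]+60)).astype(np.uint8); m[:,:225]=0;m[:,275:]=0;m[:170]=0;m[212:]=0
ys,xs=np.nonzero(m);P=np.array([atz('top',x,y,.06)[:2] for x,y in zip(xs,ys)],np.float32)
print(len(P),cv2.minAreaRect(P))
# stand corners estimates at z=.03
for p in [(142,185),(218,163),(242,241),(164,262),(273,172),(282,206)]: print(p,atz('top',*p,.03)[:2])
print('table c',atz('top',191,212,.076))
big=cv2.resize(cv2.imread('pics/t0.png')[145:270,130:320],None,fx=4,fy=4,interpolation=cv2.INTER_CUBIC);cv2.imwrite('pics/tb.png',big)
E
```

```text
knob [0.58274964 0.00537215 0.10801744] [0.58270899 0.00206531 0.10804952] [0.58256793 0.00541302 0.112     ] cam [0.52704067 0.0179034  1.32898783]
404 ((0.5737981796264648, 0.03105447068810463), (0.07197907567024231, 0.10837960243225098), 17.1280517578125)
(142, 185) [0.60580083 0.41670384]
(218, 163) [0.68490177 0.1421414 ]
(242, 241) [0.40617343 0.05554393]
(164, 262) [0.33049399 0.33409434]
(273, 172) [ 0.65237583 -0.0554022 ]
(282, 206) [ 0.53050925 -0.08718276]
table c [0.50969807 0.23017017 0.076     ]
```

View pics/tb.png

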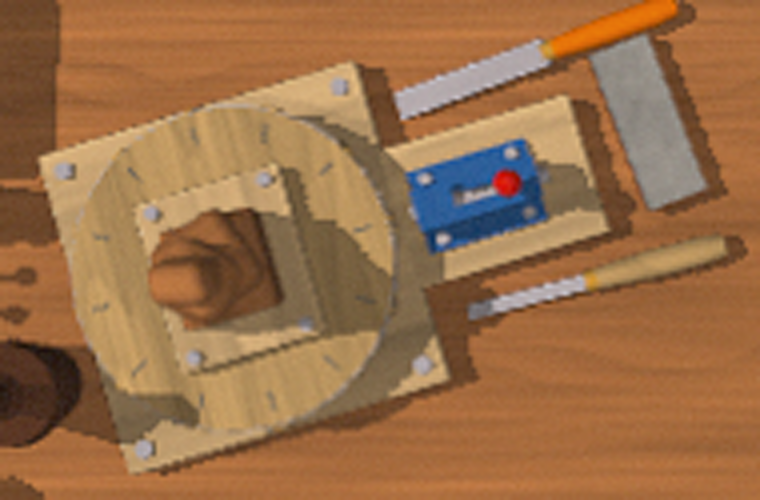

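The stand's centre is near (0.507,0.236) and its +y direction is yawed about 16 to 17° from world y. The knob is near (0.583,0.005). Now I move above the area behind the handle with the fingers shut.

Emit:
send_rows:
  motion:
    - {"gripper": 0, "travel": [28, -17.5, 0], "rotation": [0, 0, 0]}
    - {"gripper": 0, "travel": [28, -17.5, 0], "rotation": [0, 0, 0]}
    - {"gripper": 0, "travel": [28, -17.5, 0], "rotation": [0, 0, 0]}
    - {"gripper": 0, "travel": [28, -17.5, 0], "rotation": [0, 0, 0]}
    - {"gripper": 0, "travel": [28, -17.5, 0], "rotation": [0, 0, 0]}
    - {"gripper": 0, "travel": [28, -17.5, 0], "rotation": [0, 0, 0]}
    - {"gripper": 0, "travel": [28, -17.5, 0], "rotation": [0, 0, 0]}
    - {"gripper": 0, "travel": [28, -17.5, 0], "rotation": [0, 0, 0]}
    - {"gripper": 0, "travel": [28, -17.5, 0], "rotation": [0, 0, 0]}
    - {"gripper": 0, "travel": [28, -17.5, 0], "rotation": [0, 0, 0]}
    - {"gripper": 0, "travel": [28, -17.5, 0], "rotation": [0, 0, 0]}
    - {"gripper": 0, "travel": [28, -17.5, 0], "rotation": [0, 0, 0]}

```text
t: 1.2
tcp_pos: [0.4827, -0.228, 0.2313]
tool_rot: [0.975, 0.221, -0.0, -0.0]
force: [1.2, -0.2, 0.8]
finger_gap: -0.001
```

Emit:
send_rows:
  motion:
    - {"gripper": 0, "travel": [28, -17.5, 0], "rotation": [0, 0, 0]}
    - {"gripper": 0, "travel": [28, -17.5, 0], "rotation": [0, 0, 0]}
    - {"gripper": 0, "travel": [28, -17.5, 0], "rotation": [0, 0, 0]}
    - {"gripper": 0, "travel": [28, -17.5, 0], "rotation": [0, 0, 0]}
    - {"gripper": 0, "travel": [28, -17.5, 0], "rotation": [0, 0, 0]}
    - {"gripper": 0, "travel": [28, -17.5, 0], "rotation": [0, 0, 0]}
    - {"gripper": 0, "travel": [0, 0, 0], "rotation": [0, 0, 4.3]}
    - {"gripper": 0, "travel": [0, 0, 0], "rotation": [0, 0, 4.2]}
    - {"gripper": 0, "travel": [0, 0, 0], "rotation": [0, 0, 0]}
    - {"gripper": 0, "travel": [0, 0, 0], "rotation": [0, 0, 0]}

```text
t: 2.03
tcp_pos: [0.5883, -0.0622, 0.2311]
tool_rot: [0.989, 0.149, -0.0, -0.0]
force: [-0.7, 0.1, -0.4]
finger_gap: -0.003
```

```bash
python3 - <<'E'
from h import *
k=manip.calibration('wrist');a=snap('wrist','w1');snap('top','t2')
s=manip.sense();print(s['t'],s['tcp_pos'],s['tool_rot'],s['finger_gap'],s['force'])
print(k['fx'],k['k1'],np.array(k['cam_to_world']).round(3).tolist())
m=((a[:,:,0]>140)&(a[:,:,1]<70)&(a[:,:,2]<70)).astype(np.uint8)
n,l,st,ce=cv2.connectedComponentsWithStats(m)
for i in range(1,n):
  if st[i,4]>30: print(st[i],ce[i],atz('wrist',*ce[i],.112,k))
E
```

```text
2.1333 [ 0.58818678 -0.06268145  0.23120154] [ 9.88902792e-01  1.48563912e-01 -1.61366204e-04 -7.32390838e-05] -0.0013726301075274157 [ 0.89225232  0.31424066 -0.58905443]
301.46454412525924 -0.0580101035548425 [[0.295, -0.913, -0.28, 0.659], [-0.955, -0.282, -0.086, -0.041], [-0.001, 0.293, -0.956, 0.374], [0.0, 0.0, 0.0, 1.0]]
[176 155  21  25 402] [186.2761194  167.04975124] [0.582599   0.00478404 0.112     ]
```

View pics/w1.png

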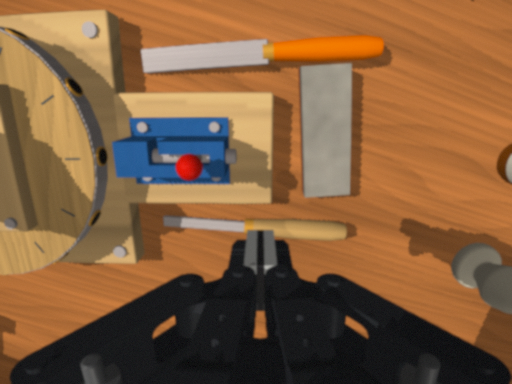

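The wrist view shows the housing aligned with the image, the knob at (186,167), tongue corners at (272,93), (272,203) and (117,93), and the fingertips at (260,237).

```bash
python3 - <<'E'
from h import *
k=manip.calibration('wrist')
a,b,c=[atz('wrist',*p,.03,k)[:2] for p in [(272.5,93),(272.5,203),(117,93)]]
print(a,b,c)
print(np.degrees(np.arctan2(*(a-b)[::-1])),np.degrees(np.arctan2(*(c-a)[::-1]))-90,np.linalg.norm(a-b))
yaw=np.arctan2(*(a-b)[::-1]);X=np.array([np.cos(yaw),np.sin(yaw)]);Y=np.array([-X[1],X[0]])
O=(a+b)/2+.325*Y;print('axis',O,'home',O-.205*Y)
kn=np.array([.5826,.0048])-O;print('knob st',kn@X,kn@Y)
t=np.array(manip.sense()['tcp_pos'][:2])-O;print('tcp st',t@X,t@Y)
for p in [(153,157),(205,157),(232,157)]:
  q=atz('wrist',*p,.08,k)[:2]-O;print(q@X,q@Y)
E
```

```text
[ 0.66746168 -0.05286254] [ 0.54586628 -0.09178652] [0.61817562 0.1121965 ]
17.75042421824485 16.625443690009547 0.1276734780345592
axis [0.50758079 0.23720337] home [0.57007942 0.04196269]
knob st 0.0005946833850935362 -0.24421067736927976
tcp st -0.014657664523662692 -0.31018282215111626
0.0039810128042991715 -0.2039222453573315
0.0032046871014721847 -0.25607293077132554
0.0028507218073958317 -0.28289211230750066
```

Emit:
send_rows:
  motion:
    - {"gripper": 0, "travel": [4, 0, 22], "rotation": [0, 0, 0]}
    - {"gripper": 0, "travel": [4, 0, 22], "rotation": [0, 0, 0]}
    - {"gripper": 0, "travel": [4, 0, 22], "rotation": [0, 0, 0]}
    - {"gripper": 0, "travel": [2.5, 0, 22], "rotation": [0, 0, 0]}
    - {"gripper": 0, "travel": [0, 0, 22], "rotation": [0, 0, 0]}
    - {"gripper": 0, "travel": [0, 0, 22], "rotation": [0, 0, 0]}
    - {"gripper": 0, "travel": [0, -10, 2], "rotation": [0, 0, 0]}
    - {"gripper": 0, "travel": [0, -10, 0], "rotation": [0, 0, 0]}
    - {"gripper": 0, "travel": [0, -10, 0], "rotation": [0, 0, 0]}
    - {"gripper": 0, "travel": [0, 0, 0], "rotation": [0, 0, 0]}
    - {"gripper": 0, "travel": [0, 0, 0], "rotation": [0, 0, 0]}

```text
t: 3.05
tcp_pos: [0.5941, -0.0285, 0.099]
tool_rot: [0.989, 0.149, 0.001, 0.001]
force: [0.5, 0.9, 0.3]
finger_gap: -0.001
```

```bash
python3 - <<'E'
from h import *
snap('wrist','w2');s=manip.sense();print(s['t'],s['tcp_pos'],s['force'])
E
```

```text
3.1 [ 0.59439049 -0.02907089  0.0989041 ] [ 0.61711753 -0.19781217  0.308698  ]
```

View pics/w2.png

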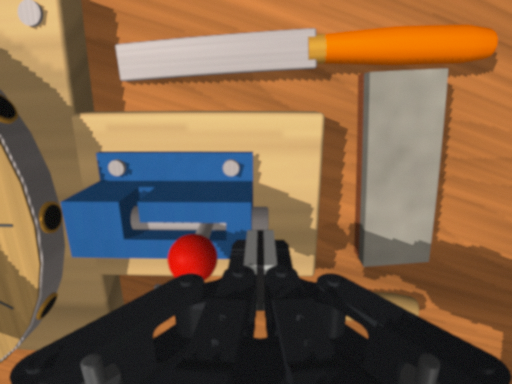

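The knob at (192,258) is just ahead of the fingertips and in line with them. I raise the tool slightly so it stays clear of the linkage, then push.

Emit:
send_rows:
  motion:
    - {"gripper": 0, "travel": [0, -4, -4], "rotation": [0, 0, 0]}
    - {"gripper": 0, "travel": [0, -4, 0], "rotation": [0, 0, 0]}
    - {"gripper": 0, "travel": [0, -4, 0], "rotation": [0, 0, 0]}
    - {"gripper": 0, "travel": [0, -4, 0], "rotation": [0, 0, 0]}
    - {"gripper": 0, "travel": [0, -4, 0], "rotation": [0, 0, 0]}
    - {"gripper": 0, "travel": [0, -4, 0], "rotation": [0, 0, 0]}
    - {"gripper": 0, "travel": [0, -4, 0], "rotation": [0, 0, 0]}
    - {"gripper": 0, "travel": [0, -4, 0], "rotation": [0, 0, 0]}

```text
t: 3.77
tcp_pos: [0.585, 0.0011, 0.1018]
tool_rot: [0.989, 0.148, 0.001, 0.0]
force: [1.4, -5.1, 3.8]
finger_gap: -0.003
```

Emit:
send_rows:
  motion:
    - {"gripper": 0, "travel": [0, -4, 0], "rotation": [0, 0, 0]}
    - {"gripper": 0, "travel": [0, -4, 0], "rotation": [0, 0, 0]}
    - {"gripper": 0, "travel": [0, -3, 0], "rotation": [0, 0, 0]}
    - {"gripper": 0, "travel": [0, -3, 0], "rotation": [0, 0, 0]}

```text
t: 4.1
tcp_pos: [0.5801, 0.015, 0.1013]
tool_rot: [0.989, 0.148, 0.0, -0.0]
force: [2.7, -4.6, 4.7]
finger_gap: 0.003
```

```bash
python3 - <<'E'
from h import *
k=manip.calibration('wrist');a=snap('wrist','w3');s=manip.sense();print(s['t'],s['tcp_pos'],s['force'])
m=((a[:,:,0]>140)&(a[:,:,1]<70)&(a[:,:,2]<70)).astype(np.uint8)
n,l,st,ce=cv2.connectedComponentsWithStats(m)
O=np.array([.50758,.2372]);X=np.array([.956,.294]);Y=np.array([-.294,.956])
t=np.array(s['tcp_pos'][:2])-O;print('tcp',t@X,t@Y)
for i in range(1,n):
  if st[i,4]>30: q=atz('wrist',*ce[i],.112,k)[:2]-O;print(st[i],ce[i],q@X,q@Y)
E
```

```text
4.15 [0.57965904 0.01556291 0.10119301] [ 1.46144324 -3.99984835  4.45899305]
tcp 0.0037462597227459443 -0.23307629918146192
[ 185  234   42   47 1422] [205.70112518 257.12939522] 0.0022448906325380625 -0.20707401408828915
```

Emit:
send_rows:
  motion:
    - {"gripper": 0, "travel": [0, -2, 0], "rotation": [0, 0, 0]}
    - {"gripper": 0, "travel": [0, -2, 0], "rotation": [0, 0, 0]}
    - {"gripper": 0, "travel": [0, 0, 0], "rotation": [0, 0, 0]}

```text
t: 4.4
tcp_pos: [0.5785, 0.0188, 0.1011]
tool_rot: [0.989, 0.148, -0.0, -0.0]
force: [1.4, -2.5, 2.4]
finger_gap: -0.004
```

```bash
python3 - <<'E'
from h import *
k=manip.calibration('wrist');a=snap('wrist','w4');s=manip.sense();print(s['t'],s['tcp_pos'],s['force'])
m=((a[:,:,0]>140)&(a[:,:,1]<70)&(a[:,:,2]<70)).astype(np.uint8)
n,l,st,ce=cv2.connectedComponentsWithStats(m)
O=np.array([.50758,.2372]);X=np.array([.956,.294]);Y=np.array([-.294,.956])
t=np.array(s['tcp_pos'][:2])-O;print('tcp',t@X,t@Y)
for i in range(1,n):
  if st[i,4]>30: q=atz('wrist',*ce[i],.112,k)[:2]-O;print(st[i],ce[i],q@X,q@Y)
E
```

```text
4.45 [0.57835136 0.01877551 0.10105622] [ 2.41339085 -3.54891291  2.07286986]
tcp 0.0034406203261458015 -0.22962059063933737
[448  62  36   2  39] [466.69230769  62.87179487] 0.09282598155784876 -0.3171855475694762
[ 185  234   42   47 1432] [205.30656425 257.04958101] 0.0019115570572188446 -0.20275772844916892
```

View pics/w4.png

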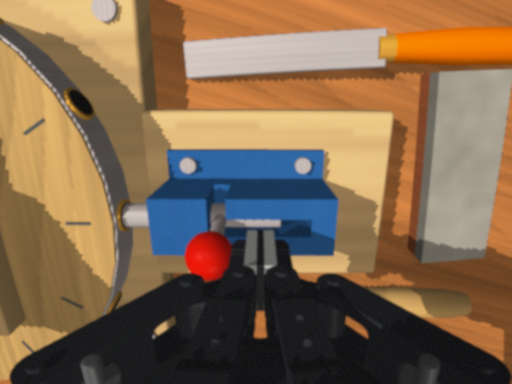

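The bolt has entered the rim at (122,215) and the stem at (217,215) is almost level with the notch at (220,188). I keep pushing towards the hard stop.

Emit:
send_rows:
  motion:
    - {"gripper": 0, "travel": [0, -2, 0], "rotation": [0, 0, 0]}
    - {"gripper": 0, "travel": [0, -1.5, 0], "rotation": [0, 0, 0]}
    - {"gripper": 0, "travel": [0, 0, 0], "rotation": [0, 0, 0]}

```text
t: 4.7
tcp_pos: [0.5782, 0.0199, 0.1012]
tool_rot: [0.989, 0.149, 0.0, 0.002]
force: [0.9, -9.7, 1.8]
finger_gap: 0.001
```

Emit:
send_rows:
  motion:
    - {"gripper": 0, "travel": [0, -1.5, 0], "rotation": [0, 0, 0]}
    - {"gripper": 0, "travel": [0, 0, 0], "rotation": [0, 0, 0]}

```text
t: 4.87
tcp_pos: [0.5784, 0.0203, 0.1014]
tool_rot: [0.989, 0.149, 0.001, 0.003]
force: [2.4, -12.4, 1.4]
finger_gap: -0.002
```

The hard stop is reached: the motion stalled and the force rose to 12 N. I back off, go round to the -x side and push sideways.

Emit:
send_rows:
  motion:
    - {"gripper": 0, "travel": [0, 10, 0], "rotation": [0, 0, 0]}
    - {"gripper": 0, "travel": [0, 10, 0], "rotation": [0, 0, 0]}
    - {"gripper": 0, "travel": [-15, 0, 0], "rotation": [0, 0, 0]}
    - {"gripper": 0, "travel": [-15, 0, 0], "rotation": [0, 0, 0]}
    - {"gripper": 0, "travel": [-15, 0, 0], "rotation": [0, 0, 0]}
    - {"gripper": 0, "travel": [0, -14, 0], "rotation": [0, 0, 0]}
    - {"gripper": 0, "travel": [0, -14, 0], "rotation": [0, 0, 0]}
    - {"gripper": 0, "travel": [0, -13, 0], "rotation": [0, 0, 0]}
    - {"gripper": 0, "travel": [0, 0, 0], "rotation": [0, 0, 0]}
    - {"gripper": 0, "travel": [0, 0, 0], "rotation": [0, 0, 0]}

```text
t: 5.7
tcp_pos: [0.5282, 0.0316, 0.1012]
tool_rot: [0.989, 0.15, -0.0, -0.0]
force: [1.0, -0.6, 1.3]
finger_gap: 0.002
```

```bash
python3 - <<'E'
from h import *
k=manip.calibration('wrist');a=snap('wrist','w5');s=manip.sense();print(s['t'],s['tcp_pos'],s['force'])
m=((a[:,:,0]>140)&(a[:,:,1]<70)&(a[:,:,2]<70)).astype(np.uint8)
n,l,st,ce=cv2.connectedComponentsWithStats(m)
O=np.array([.50758,.2372]);X=np.array([.956,.294]);Y=np.array([-.294,.956])
t=np.array(s['tcp_pos'][:2])-O;print('tcp',t@X,t@Y)
for i in range(1,n):
  if st[i,4]>30: q=atz('wrist',*ce[i],.112,k)[:2]-O;print(st[i],ce[i],q@X,q@Y)
E
```

```text
5.75 [0.52872673 0.0309797  0.10133916] [-0.82498241  0.31782364  0.57494235]
tcp -0.04041249279578591 -0.20336374728142118
[ 239  141   47   52 1891] [261.78741407 166.57059757] 0.0034568124701135723 -0.2036084920524128
```

View pics/w5.png

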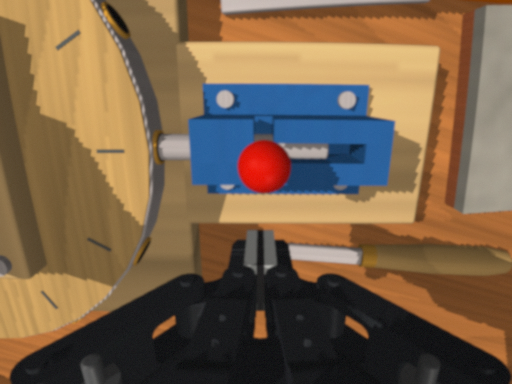

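The knob at (262,166) is directly ahead of the fingertips at (260,240). I push it in +x.

Emit:
send_rows:
  motion:
    - {"gripper": 0, "travel": [8, 0, 0], "rotation": [0, 0, 0]}
    - {"gripper": 0, "travel": [5, 0, 0], "rotation": [0, 0, 0]}
    - {"gripper": 0, "travel": [4, 0, 0], "rotation": [0, 0, 0]}
    - {"gripper": 0, "travel": [4, 0, 0], "rotation": [0, 0, 0]}
    - {"gripper": 0, "travel": [4, 0, 0], "rotation": [0, 0, 0]}
    - {"gripper": 0, "travel": [4, 0, 0], "rotation": [0, 0, 0]}

```text
t: 6.25
tcp_pos: [0.5558, 0.0385, 0.1012]
tool_rot: [0.989, 0.148, -0.001, -0.0]
force: [-1.0, -0.7, 1.9]
finger_gap: 0.004
```

Emit:
send_rows:
  motion:
    - {"gripper": 0, "travel": [4, 0, 0], "rotation": [0, 0, 0]}
    - {"gripper": 0, "travel": [4, 0, 1], "rotation": [0, 0, 0]}
    - {"gripper": 0, "travel": [4, 0, 2], "rotation": [0, 0, 0]}
    - {"gripper": 0, "travel": [4, 0, 3], "rotation": [0, 0, 0]}
    - {"gripper": 0, "travel": [4, 0, 3], "rotation": [0, 0, 0]}
    - {"gripper": 0, "travel": [4, 0, 3], "rotation": [0, 0, 0]}

```text
t: 6.75
tcp_pos: [0.5792, 0.0457, 0.0889]
tool_rot: [0.989, 0.148, -0.0, -0.0]
force: [-1.6, -0.3, 2.8]
finger_gap: -0.001
```

```bash
python3 - <<'E'
from h import *
a=snap('wrist','w6');s=manip.sense();print(s['t'],s['tcp_pos'],s['force'])
O=np.array([.50758,.2372]);X=np.array([.956,.294]);Y=np.array([-.294,.956])
t=np.array(s['tcp_pos'][:2])-O;print('tcp',t@X,t@Y)
E
```

```text
6.8 [0.58006514 0.04586095 0.08853406] [-0.45990418 -0.13618775  0.63468979]
tcp 0.01304210765120059 -0.20423076430421214
```

View pics/w6.png

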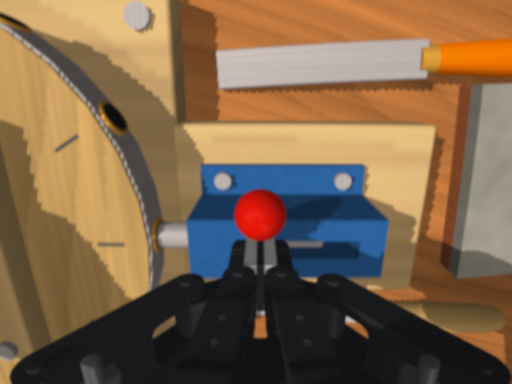

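The handle is in the notch and tipping, with the knob at (260,215). I push a little further, then press down from above.

Emit:
send_rows:
  motion:
    - {"gripper": 0, "travel": [5, 0, 0], "rotation": [0, 0, 0]}
    - {"gripper": 0, "travel": [5, 0, 0], "rotation": [0, 0, 0]}
    - {"gripper": 0, "travel": [-4, 0, 0], "rotation": [0, 0, 0]}
    - {"gripper": 0, "travel": [0, 0, -20], "rotation": [0, 0, 0]}
    - {"gripper": 0, "travel": [0, 0, -20], "rotation": [0, 0, 0]}
    - {"gripper": 0, "travel": [14, 0, 0], "rotation": [0, 0, 0]}
    - {"gripper": 0, "travel": [14, 0, 0], "rotation": [0, 0, 0]}
    - {"gripper": 0, "travel": [0, 0, 10], "rotation": [0, 0, 0]}
    - {"gripper": 0, "travel": [0, 0, 8], "rotation": [0, 0, 0]}
    - {"gripper": 0, "travel": [0, 0, 5], "rotation": [0, 0, 0]}
    - {"gripper": 0, "travel": [0, 0, 5], "rotation": [0, 0, 0]}
    - {"gripper": 0, "travel": [0, 0, 5], "rotation": [0, 0, 0]}

```text
t: 7.8
tcp_pos: [0.6118, 0.0555, 0.0959]
tool_rot: [0.989, 0.148, 0.001, 0.0]
force: [1.6, 1.0, 3.2]
finger_gap: 0.003
```

Emit:
send_rows:
  motion:
    - {"gripper": 0, "travel": [0, 0, 5], "rotation": [0, 0, 0]}
    - {"gripper": 0, "travel": [0, 0, 4], "rotation": [0, 0, 0]}
    - {"gripper": 0, "travel": [0, 0, 4], "rotation": [0, 0, 0]}
    - {"gripper": 0, "travel": [0, 0, 2], "rotation": [0, 0, 0]}
    - {"gripper": 0, "travel": [0, 0, 0], "rotation": [0, 0, 0]}

```text
t: 8.22
tcp_pos: [0.6103, 0.0555, 0.0804]
tool_rot: [0.989, 0.148, -0.001, -0.0]
force: [0.0, 0.1, -0.9]
finger_gap: 0.0
```

Emit:
send_rows:
  motion:
    - {"gripper": 0, "travel": [0, 0, 2], "rotation": [0, 0, 0]}
    - {"gripper": 0, "travel": [0, 0, 2], "rotation": [0, 0, 0]}
    - {"gripper": 0, "travel": [0, 0, 1], "rotation": [0, 0, 0]}
    - {"gripper": 0, "travel": [0, 0, 0], "rotation": [0, 0, 0]}

```text
t: 8.55
tcp_pos: [0.6114, 0.0557, 0.0769]
tool_rot: [0.989, 0.148, 0.0, -0.0]
force: [-1.3, 0.5, 3.8]
finger_gap: 0.0
```

```bash
python3 - <<'E'
from h import *
a=snap('wrist','w7');s=manip.sense();print(s['t'],s['tcp_pos'],s['force'])
O=np.array([.50758,.2372]);X=np.array([.956,.294]);Y=np.array([-.294,.956])
t=np.array(s['tcp_pos'][:2])-O;print('tcp',t@X,t@Y)
E
```

```text
8.6 [0.61139463 0.05564311 0.07693082] [-0.58733861  0.38352182  4.30936147]
tcp 0.04586906508381298 -0.20408988825527494
```

View pics/w7.png

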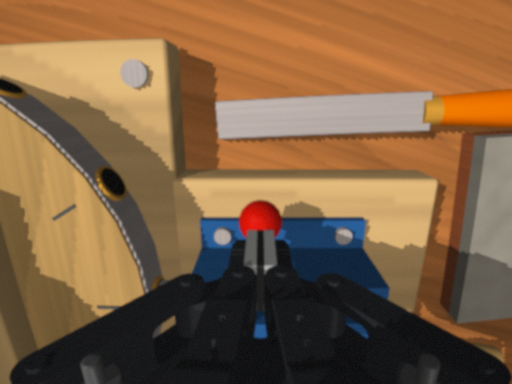

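The knob at (260,218) lies under the fingertips. I press a little further to confirm the stop, then retract and look.

Emit:
send_rows:
  motion:
    - {"gripper": 0, "travel": [0, 0, 2], "rotation": [0, 0, 0]}
    - {"gripper": 0, "travel": [0, 0, 2], "rotation": [0, 0, 0]}
    - {"gripper": 0, "travel": [0, 0, 1], "rotation": [0, 0, 0]}
    - {"gripper": 0, "travel": [0, 0, 0], "rotation": [0, 0, 0]}

```text
t: 8.93
tcp_pos: [0.6117, 0.0556, 0.0755]
tool_rot: [0.989, 0.148, 0.001, 0.0]
force: [-6.3, -0.1, 24.2]
finger_gap: 0.001
```

The hard stop is clear at 24 N, so I lift straight up and back away.

Emit:
send_rows:
  motion:
    - {"gripper": 0, "travel": [0, 0, -5], "rotation": [0, 0, 0]}
    - {"gripper": 0, "travel": [0, 0, -15], "rotation": [0, 0, 0]}
    - {"gripper": 0, "travel": [0, 0, -25], "rotation": [0, 0, 0]}
    - {"gripper": 0, "travel": [0, 0, -30], "rotation": [0, 0, 0]}
    - {"gripper": 0, "travel": [0, 0, -30], "rotation": [0, 0, 0]}
    - {"gripper": 0, "travel": [-20, 25, -25], "rotation": [0, 0, 0]}
    - {"gripper": 0, "travel": [-20, 25, 0], "rotation": [0, 0, 0]}
    - {"gripper": 0, "travel": [-20, 25, 0], "rotation": [0, 0, 0]}
    - {"gripper": 0, "travel": [0, 0, 0], "rotation": [0, 0, 0]}
    - {"gripper": 0, "travel": [0, 0, 0], "rotation": [0, 0, 0]}

```text
t: 9.77
tcp_pos: [0.5753, -0.0351, 0.2013]
tool_rot: [0.989, 0.147, -0.0, -0.0]
force: [-0.4, 0.0, -0.2]
finger_gap: 0.001
```

```bash
python3 - <<'E'
from h import *
k=manip.calibration('wrist');a=snap('wrist','w8');s=manip.sense();print(s['t'],s['tcp_pos'],s['force'])
m=((a[:,:,0]>140)&(a[:,:,1]<70)&(a[:,:,2]<70)).astype(np.uint8)
n,l,st,ce=cv2.connectedComponentsWithStats(m)
O=np.array([.50758,.2372]);X=np.array([.956,.294]);Y=np.array([-.294,.956])
for i in range(1,n):
  if st[i,4]>30: q=atz('wrist',*ce[i],.066,k)[:2]-O;print(st[i],ce[i],q@X,q@Y)
E
```

```text
9.8167 [ 0.5757381  -0.03404599  0.20115645] [ 0.38225811 -0.73257871  0.12523137]
[162  91  20  24 379] [172.02902375 102.6121372 ] 0.05494552758526432 -0.20182845711009925
```

View pics/w8.png

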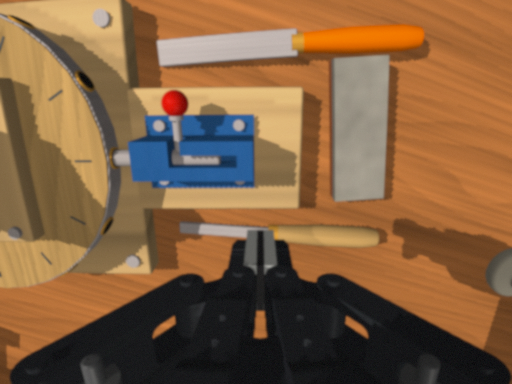

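The knob at (175,103) lies out over the +x side of the housing, the bolt is in the rim at (118,157), and the tools and table are undisturbed.

```bash
python3 -c "
from station import manip
print(manip.sign_off())"
```

```text
the job is handed in; nothing more can be done
None
```

The turntable is locked, and I handed the job in at about 10 s. With the fingers shut, I pushed the handle along the slot until the bolt was home. I then pushed it sideways into the notch and pressed the knob down from above until it lay flat.

- **Bolt:** it stopped moving and the push force rose from about 4 N to 12 N. The picture shows it seated in the rim.
- **Handle:** pressing down met a firm stop, with the force reaching 24 N. That final press was harder than it needed to be.
- **Knob position:** the last picture puts it 55 mm to the +x side and 202 mm from the axis, where 50 mm and 205 mm were expected. The sideways reading was 1 to 3 mm high even with the handle upright, so I take it as fully down, but the bolt and handle angles were not measured directly.
- **Surroundings:** the gripper is clear of everything. The turntable, gouge, rasp and whetstone look unmoved in the last wrist picture. I did not look again at the mallet, bottle and maquette, but the arm did not work near them.

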